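# Snap the ultrasound probe's hook onto the load-cell pin

## Robot

A 6-joint arm with a two-finger parallel gripper is mounted at the origin on the work surface. World frame = base frame: x ahead of the robot, y to its left, z up, the work surface at z = 0. Lengths are in m, angles in rad, forces in N, time in s.
With the tool pointing down it reaches from about 0.275 to 0.825 m from the base axis. Payload 5.2 kg.
Tool frame: the origin (TCP) lies where the fingers leave the gripper's body, on its centre line; the fingertips stand 84 mm ahead of it and the grasp point (between the pads) lies 65 mm ahead of it; z points along the fingers, y is the direction in which the jaws open and shut (so a half turn about z gives the same grasp; the last joint's range is limited). The gripper opens to 93 mm and grips with 3 to 60 N. Pads are 15 mm wide; open, the fingers measure 128 mm over their backs; the gripper's body (75 mm by 188 mm) begins 65 mm behind the grasp point.
Start: joints at [-1.553, 0.259, 1.535, -0, 1.348, -0.203], TCP at [0.12, -0.537, 0.303] pointing down, gripper open.
Joint ranges: [-3.14, 3.14], [-0.91, 2.08], [0.19, 2.58], [-1.22, 4.36], [0.22, 2.71], [-3.12, 3.12]. Speed limits (rad/s): [2.57, 2.57, 3.14, 3.14, 3.14, 3.14].

## Interface

Orientations are given as a unit quaternion [x, y, z, w].
In Python, from rig import r gives the robot as it stands.
- The arm moves only by the shell command python3 -m handwheel 'ROWS' [OPENING] [FORCE]. ROWS is JSON, a list of rows, each an object of numbers: "tx", "ty", "tz": the shift along the tool's x, y, z in mm; "ax", "ay", "az": the turn, a rotation vector about the tool's x, y, z in rad. In form: [{"tx": .., "ty": .., "tz": .., "ax": .., "ay": .., "az": ..}, ...]. A call has 1 to 12 rows; each row is the pose to reach, as a shift and turn from the pose commanded when the call began, along the tool's axes at that moment; what a row does not reach only later rows make up. A row lasts 1/12 s, in which the tool goes at most 41.7 mm and 7.16 degrees, less where a joint would pass 70% of its speed; a pose out of reach is approached as far as the arm can. A call with a gripper value outside its range is refused whole. OPENING is the gripper command: -1 is shut, 1 is fully open, values between are in proportion, set as the call begins (- or left out, the last holds). The fingers move at their own pace and stop on an object; FORCE is the grip in N (left out, the last holds). Time passes only in rows, so rows that repeat a pose let the fingers close. It gives the time, the measured TCP pose, the force and the opening at its end, in the units of the state.
- r.sense(): the state, without advancing time (a new reading comes with each control period).
- r.get_image(name): name is "scene" or "top" or "wrist"; returns a dict with "img" (420x560x3 uint8, red, green, blue), "z_map" (420x560 float32, m along the optical axis (not along the pixel's ray), 0 where there is no reading), "camera_matrix" (3x3 intrinsics, pixels), "D" ([k1, k2, p1, p2, k3] as OpenCV has them; the pictures are not rectified), "pose" (4x4, takes a point from camera to world coordinates). Camera axes: x right, y down, z forward; pixel columns grow to the right and rows downward; lengths in m; the calibration is good to about 2 mm. A picture is of the moment at which its call begins.
- r.sign_off(): hands the job in, once; it reports no verdict.
The state is a dict: "clock": time; "joints": joint angles; "qvel": joint speeds; "tau": joint torques, N m; "eef_pos": TCP position; "orientation": TCP orientation; "wrist_force": force on the tool from outside, world axes, zero at the start; "wrist_torque": the same for the moment, N m; "grip_width": finger opening in m.
Only numpy, scipy, OpenCV 4.12 (cv2) and the standard library are available. Lean on these libraries where they do the work, as an engineer would, in place of code of your own. Each camera call takes 0.05 s, during which the arm holds its last target. There are 200 camera calls.

## Task

Take the probe hanger out of its parking block and push its hook down onto the horizontal pin of the post stand, until the pin is fully home and the sprung latch has snapped shut beneath it; hold it pressed home there for a moment with about 10 N. Then tug it straight up with about 10 N for a moment so the closed latch catches the pin, and let go so that it hangs still and upright with the latch shut. The pin sits on a load cell rated 25 N, so never load it above that, and leave the other things on the bench where they are.

Things in the scene. Friction and masses are not known exactly. Their poses are not given: they have to be found in the camera images.
- grip (a point): Centre of the black square grip block on top of the upright probe hanger: 26 mm (along hanger x) by 22 mm (y), 52 mm tall. Take it here from above. The hanger is one rigid piece, 0.35 to 0.6 kg: grip block, under it a C-shaped hook plate 14 mm thick along y, under that a steel probe. Axes: z up, x from the hook's shank to its open side, y across the plate.
- hanger: The whole probe hanger, 228 mm tall; origin at the probe's tip, 202 mm below the grip's centre; axes as for the grip. The probe is 38 mm over its knurled collar. The hook's upright shank is at x = -32 to -18 mm; the other side (+x) is open. It starts upright, the probe's tip in the parking block.
- lips (a point): Middle of the hook's downward mouth at the ends of its lips, 80 mm below the grip's centre, same axes. Below it is a free gap 40 mm high down to the crossbar over the probe; the 12 mm pin enters this gap from the hanger's +x side. Above, the 34 mm wide flare narrows to a 16 mm throat, the latch across it.
- seat (a point): Where the pin's centre line lies when fully home in the hook: 44.5 mm below the grip's centre, same axes. The pin meets the latch about 25 mm before home; the latch snaps shut when the pin is 2 to 6 mm short of home. After that the hook can be lifted about 7 to 9 mm before the shut latch catches the pin.
- latch (a joint): The hook's sprung latch: 0 = shut, on its stop; up to 1.25 rad = pushed fully open (inward and up). The pin entering the mouth pushes it open past 0.5 rad against its spring, which takes 2 to 8 N of push, and it flips back to 0 when the pin has passed. It cannot turn outward, so it holds a pin that is inside.
- latch_bar: The latch's steel bar, 15 mm long, 13 mm wide, hinged on the shank side of the hook's mouth 66 mm below the grip's centre; origin on the hinge; turns with the latch. Polished and greased (low friction).
- stand: Post stand, fixed: base plate 130 x 150 x 10 mm, upright 25 mm post, 245 mm tall, at y = +62 mm. Origin on the bench straight below the pin's middle; y along the pin towards the post, x square to it. The hanger goes on with its x and y along the stand's, coming in from the stand's -x side, the plate near y = 0.
- pin_plan (a point): A point on the stand's axis 213 mm above the bench, in the pin's vertical plane at its middle. The level steel pin, 12 mm thick, runs along the stand's y, free from y = -40 mm (20 mm end collar) to +39 mm (black clamp). Its true centre height is NOT measured: anywhere from 205 to 221 mm; find it by feel or sight. It does not slip.
- socket: Parking block, black, 85 x 85 x 40 mm, fixed, with a round 35 mm hole in which the probe's tip stands 12 mm above the bench; origin at its underside centre. Lift the hanger straight up and out.
- resin_block: Clear resin test block, 60 x 50 x 22 mm, lying on the stand's base under the pin; origin at its underside. Leave it alone; the hung probe's tip ends at least 15 mm above it.
- gel_bottle: Small white bottle, 44 mm thick, 95 mm tall, standing on the bench; origin at its foot. Leave it alone.
- driver: Screwdriver, 160 mm long, lying on the bench. Leave it alone.
- dish: Shallow glass dish, 70 mm wide, 16 mm tall, on the bench; origin at its foot. Leave it alone.
Not all that is in view belongs to the job. Of the things that look like the stand, take the one that is nearest to the robot's base at the start.

How it is judged:
By the outcome, as a careful person would: the job done as asked, in the order asked, and still so for the second after the job is handed in, with the robot touching nothing.
It also fails if it takes over 72 s, if anything falls off the work surface, if the arm or the gripper's body presses on something with over 40 N, if the wrist force passes 120 N, or if a joint passes its speed limit or range.

## Working session

There is one attempt and no reset: what is moved stays moved. The work goes in short steps, Python scripts to look and compute and a shell command to move; the robot and the scene stay as the last step left them, time stands still between calls to the robot, and variables do not carry over. Pictures are saved under pics/ and viewed, about 8 in all and at most 12, crops included, and the job is handed in when it is done.

```bash
mkdir -p pics; python3 - <<'E'
from rig import r
import cv2,numpy as np
for n in("scene","top"):
    d=r.get_image(n); cv2.imwrite(f"pics/{n}0.png",d["img"][...,::-1]); np.savez(f"{n}0.npz",**d)
    print(n,d["camera_matrix"].tolist(),d["D"],np.round(d["pose"],3).tolist())
print(r.sense())
E
```

```text
scene [[398.74009465796115, 0.0, 277.90938524773003], [0.0, 398.74009465796115, 210.30644115952478], [0.0, 0.0, 1.0]] [-0.0061918  0.         0.         0.         0.       ] [[0.314, 0.735, -0.601, 1.039], [0.949, -0.234, 0.21, -0.251], [0.014, -0.636, -0.771, 0.775], [0.0, 0.0, 0.0, 1.0]]
top [[383.99881290718406, 0.0, 271.9669668548716], [0.0, 383.99881290718406, 212.65026249001002], [0.0, 0.0, 1.0]] [-0.00996111  0.          0.          0.          0.        ] [[-0.011, -0.996, 0.091, 0.486], [-1.0, 0.011, -0.001, -0.087], [-0.0, -0.091, -0.996, 0.958], [0.0, 0.0, 0.0, 1.0]]
{'clock': 0.1, 'joints': array([-1.55281541e+00,  2.59265944e-01,  1.53591851e+00, -2.12294149e-05,
        1.34798983e+00, -2.02780996e-01]), 'qvel': array([-0.00152856, -0.0016568 , -0.00334026,  0.00171396,  0.00136509,
       -0.00092707]), 'tau': array([ 3.00925254e-03, -4.38202643e+01, -2.84642994e+01,  7.20484718e-02,
        3.61765735e-02, -5.05428523e-05]), 'eef_pos': array([ 0.12045638, -0.53630617,  0.3020251 ]), 'orientation': array([ 9.93913635e-01,  1.10159253e-01,  6.26614492e-05, -7.88400395e-04]), 'wrist_force': array([-0.14610303, -0.96704847, -0.55389222]), 'wrist_torque': array([-0.00323463, -0.05624689, -0.01231323]), 'grip_width': 0.09300281438300587}
```

View pics/scene0.png

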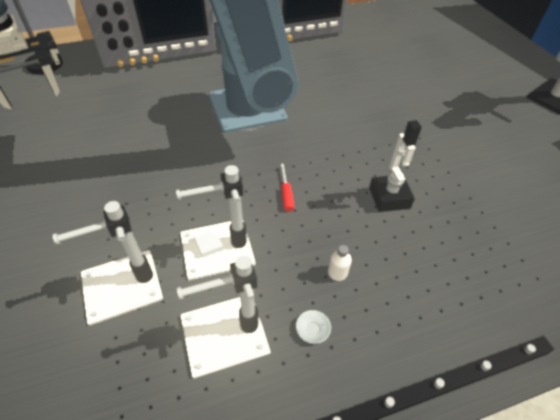

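View pics/top0.png

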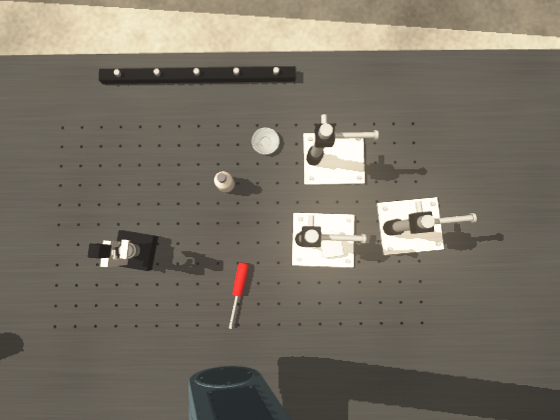

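The nearest stand is the one at top-view (323,240): the pin runs right from the clamp (311,237) to its collar (364,238), and the resin block lies on its base. The hanger is at (99–135,251) in the top view and (400,160) in the scene view. Next I measure them from the depth maps.

```bash
cat > h.py <<'E'
import numpy as np,cv2
def cloud(d):
    K,D,P,z=d["camera_matrix"],d["D"],d["pose"],d["z_map"]
    v,u=np.mgrid[:z.shape[0],:z.shape[1]].astype(np.float32)
    n=cv2.undistortPoints(np.stack([u.ravel(),v.ravel()],1)[:,None],K,D)[:,0]
    c=np.c_[n,np.ones(len(n))]*z.reshape(-1,1)
    return (c@P[:3,:3].T+P[:3,3]).reshape(*z.shape,3), z>0
def crop(img,u0,v0,u1,v1,s,name): cv2.imwrite(f"pics/{name}.png",cv2.resize(img[v0:v1,u0:u1,::-1],None,fx=s,fy=s,interpolation=cv2.INTER_CUBIC))
E
python3 - <<'E'
from h import *
for n,(hw,sw) in dict(top=((70,225,170,280),(285,205,375,275)),scene=((360,110,430,220),(170,155,260,275))).items():
    d=np.load(n+"0.npz");p,ok=cloud(d)
    print(n,"table z",np.median(p[...,2][ok]))
    for nm,w,bands in (("hanger",hw,[(.19,.26),(.12,.19),(.05,.12),(.03,.045)]),("stand",sw,[(.25,.3),(.225,.25),(.195,.225),(.006,.015),(.025,.04)])):
        u0,v0,u1,v1=w;q=p[v0:v1,u0:u1].reshape(-1,3);im=d["img"][v0:v1,u0:u1].reshape(-1,3)
        for a,b in bands:
            m=(q[:,2]>a)&(q[:,2]<b)
            if m.sum()<5: continue
            rc=cv2.minAreaRect((q[m,:2]*1000).astype(np.float32))
            print(nm,a,b,m.sum(),"ctr",np.round(rc[0],1),"size",np.round(rc[1],1),"ang",round(rc[2],1),"zmax %.3f zmed %.3f"%(q[m,2].max(),np.median(q[m,2])))
d=np.load("top0.npz");s=np.load("scene0.npz")["img"]
a=cv2.resize(d["img"][220:285,70:170],(600,390),interpolation=2)
b=cv2.resize(s[110:220,360:430],None,fx=3.54,fy=3.54,interpolation=2)[:390,:200]
cv2.imwrite("pics/c1.png",np.hstack([a,b])[...,::-1])
E
```

```text
top table z -0.000993037019009324
hanger 0.19 0.26 306 ctr [484.6 246.7] size [22.9 25.6] ang 86.2 zmax 0.242 zmed 0.237
hanger 0.12 0.19 306 ctr [478.4 245.8] size [18.2 51.9] ang 84.8 zmax 0.190 zmed 0.169
hanger 0.05 0.12 331 ctr [482.4 245.5] size [34.1 51.5] ang 60.8 zmax 0.119 zmed 0.088
hanger 0.03 0.045 868 ctr [484.6 245.9] size [86.3 85.2] ang 80.3 zmax 0.044 zmed 0.039
stand 0.225 0.25 150 ctr [ 507.9 -158.4] size [23.5 23.8] ang 43.5 zmax 0.247 zmed 0.244
stand 0.195 0.225 623 ctr [ 518.  -205.1] size [124.4  60.8] ang 89.1 zmax 0.224 zmed 0.212
stand 0.006 0.015 1972 ctr [ 505.4 -211.4] size [150.4 129.9] ang 87.4 zmax 0.015 zmed 0.009
stand 0.025 0.04 385 ctr [ 491.  -198.1] size [ 60.3 110.5] ang 5.3 zmax 0.039 zmed 0.031
scene table z 0.0018722968038668575
hanger 0.19 0.26 364 ctr [478.5 247. ] size [23.9 47.1] ang 81.7 zmax 0.244 zmed 0.222
hanger 0.12 0.19 363 ctr [477.9 247.6] size [18.3 55.6] ang 85.1 zmax 0.190 zmed 0.160
hanger 0.05 0.12 357 ctr [481.9 246.9] size [37.5 52.4] ang 60.3 zmax 0.120 zmed 0.088
hanger 0.03 0.045 740 ctr [483.8 245.4] size [87.1 90.6] ang 80.6 zmax 0.045 zmed 0.041
stand 0.225 0.25 475 ctr [ 608.3 -176.9] size [ 29.7 230.4] ang 82.6 zmax 0.250 zmed 0.245
stand 0.195 0.225 805 ctr [ 596.8 -220. ] size [124.5 233.7] ang 81.1 zmax 0.225 zmed 0.213
stand 0.006 0.015 1847 ctr [ 381.2 -193.3] size [163.3 386.6] ang 80.7 zmax 0.015 zmed 0.011
stand 0.025 0.04 578 ctr [ 493.3 -200.9] size [114.5  65.4] ang 89.7 zmax 0.040 zmed 0.033Traceback (most recent call last):
  File "<stdin>", line 15, in <module>
    return _nx.concatenate(arrs, 1, dtype=dtype, casting=casting)
           ~~~~~~~~~~~~~~~^^^^^^^^^^^^^^^^^^^^^^^^^^^^^^^^^^^^^^^
ValueError: all the input array dimensions except for the concatenation axis must match exactly, but along dimension 0, the array at index 0 has size 390 and the array at index 1 has size 389
```

```bash
python3 - <<'E'
from h import *
d=np.load("top0.npz");s=np.load("scene0.npz")
a=cv2.resize(d["img"][220:285,70:170],(600,390),interpolation=2)
b=cv2.resize(s["img"][110:220,360:430],(200,390),interpolation=2)
cv2.imwrite("pics/c1.png",np.hstack([a,b])[...,::-1])
R=lambda a:np.array([[np.cos(a),-np.sin(a)],[np.sin(a),np.cos(a)]])
for n,dd in (("top",d),("scene",s)):
    p,ok=cloud(dd); q=p.reshape(-1,3)*1000
    # pin points
    m=(abs(q[:,0]-505)<15)&(q[:,1]>-256)&(q[:,1]<-186)&(q[:,2]>195)&(q[:,2]<235)
    pp=q[m]; v=cv2.fitLine(pp.astype(np.float32),cv2.DIST_HUBER,0,.01,.01).ravel()
    print(n,"pin",m.sum(),np.round(v,3),"x at y-220:",v[3]+(-220-v[4])*v[0]/v[1],"pin ang",np.degrees(np.arctan2(*(v[1::-1]*np.sign(v[1])))),"ztop",np.percentile(pp[:,2],[50,90,97]))
    for z0 in range(55,250,10):
        m=(abs(q[:,0]-480)<60)&(abs(q[:,1]-246)<45)&(abs(q[:,2]-z0)<5)
        l=(q[m,:2]-[484.6,246.7])@R(np.radians(-4.5))
        if m.sum()>4: print(z0,m.sum(),"x",np.round(np.percentile(l[:,0],[2,50,98])),"y",np.round(np.percentile(l[:,1],[2,50,98])))
E
```

```text
top pin 220 [ 5.90000e-02  9.98000e-01 -1.10000e-02  5.04921e+02 -2.21617e+02
  2.09850e+02] x at y-220: 505.01697 pin ang 86.60499 ztop [209.64389043 211.29330101 212.20452604]
55 7 x [-8.  1. 14.] y [-19. -17. -12.]
65 39 x [-16.   3.  19.] y [-19. -14.  -4.]
75 43 x [-20.  -1.  16.] y [-18. -13.  -3.]
85 86 x [-30.  -1.  22.] y [-15.  -7.  14.]
95 132 x [-25.   1.  23.] y [-7. -1.  7.]
105 12 x [-30. -25. -18.] y [-7. -6.  2.]
115 12 x [-32. -26. -19.] y [-8. -6. -5.]
125 14 x [-32. -26. -19.] y [-7. -6. -5.]
135 18 x [-31. -23.  18.] y [-7. -6. -5.]
145 39 x [-31. -14.  16.] y [-8. -6.  1.]
155 53 x [-30.  -4.  20.] y [-8. -6.  2.]
165 30 x [-32. -13.  20.] y [-8. -6. -5.]
175 43 x [-31. -13.  18.] y [-7. -6. -5.]
185 109 x [-31. -19.  19.] y [-10.  -2.   7.]
195 28 x [-13.   0.  12.] y [-11. -10.  -8.]
205 29 x [-12.  -1.  13.] y [-11. -10.  -7.]
215 32 x [-12.   0.  13.] y [-11. -10.  -8.]
225 31 x [-12.  -1.  13.] y [-11. -10.  -9.]
235 162 x [-12.   0.  12.] y [-11.  -2.  10.]
245 24 x [-10.  -1.  12.] y [-10.  -3.   9.]
scene pin 233 [ 3.20000e-02  9.99000e-01  9.00000e-03  
[... 283 characters left out ...]
 -8.  11.]
95 112 x [-30.  -1.  24.] y [-8. -2.  6.]
105 28 x [-33. -21. -18.] y [-8. -4.  7.]
115 27 x [-32. -21. -18.] y [-7. -4.  7.]
125 26 x [-32. -20. -18.] y [-8. -4.  7.]
135 33 x [-32. -19.  18.] y [-8. -6.  6.]
145 48 x [-30.  -3.  18.] y [-8. -6.  7.]
155 76 x [-32.  -9.  20.] y [-8. -5.  8.]
165 48 x [-32.  13.  20.] y [-9. -6.  5.]
175 57 x [-32.   8.  20.] y [-8. -7.  6.]
185 75 x [-33.  11.  20.] y [-8. -6.  6.]
195 53 x [-27.  10.  14.] y [-12.  -8.   8.]
205 55 x [-12.  10.  13.] y [-12. -10.   9.]
215 59 x [-12.  11.  13.] y [-13.  -9.   9.]
225 58 x [-11.  10.  13.] y [-12.  -9.  10.]
235 73 x [-12.   9.  14.] y [-12.  -6.  10.]
245 66 x [-12.   0.  13.] y [-11.  -1.   9.]
```

View pics/c1.png

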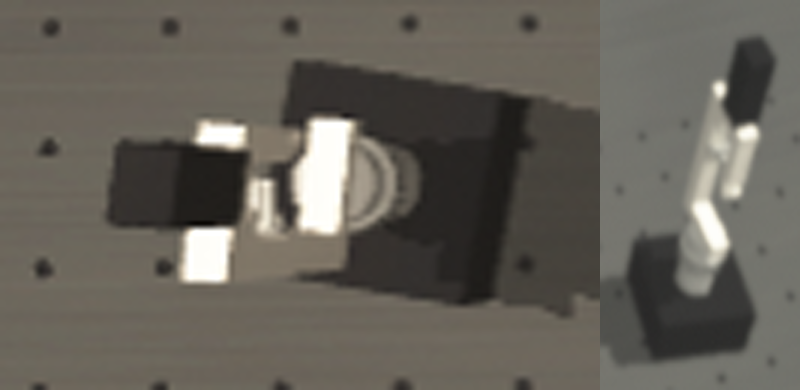

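```bash
cat >> h.py <<'E'
from scipy.spatial.transform import Rotation as Rn
def to(s,pos,yaw):  # yaw deg of tool x, tool down; prints shift in tool axes mm, rotvec
    R0=Rn.from_quat(s["orientation"]); a=np.radians(yaw)
    R1=Rn.from_matrix(np.array([[np.cos(a),np.sin(a),0],[np.sin(a),-np.cos(a),0],[0,0,-1]]))
    print("t",np.round(R0.inv().apply(np.array(pos)-s["eef_pos"])*1000,1),"rot",np.round((R0.inv()*R1).as_rotvec(),4))
E
python3 - <<'E'
from h import *
from rig import r
s=r.sense(); to(s,[.4846,.2467,.40],85.5)
E
```

```text
t [ 526.8 -684.4  -96.8] rot [-1.1000e-03 -1.2000e-03 -1.2715e+00]
```

```bash
python3 -m handwheel '[{"tz":-42},{"tz":-80,"tx":20,"ty":-20},{"tx":527,"ty":-684,"tz":-97,"az":-1.27},{"tx":527,"ty":-684,"tz":-97,"az":-1.27},{"tx":527,"ty":-684,"tz":-97,"az":-1.27},{"tx":527,"ty":-684,"tz":-97,"az":-1.27},{"tx":527,"ty":-684,"tz":-97,"az":-1.27},{"tx":527,"ty":-684,"tz":-97,"az":-1.27},{"tx":527,"ty":-684,"tz":-97,"az":-1.27},{"tx":527,"ty":-684,"tz":-97,"az":-1.27},{"tx":527,"ty":-684,"tz":-97,"az":-1.27},{"tx":527,"ty":-684,"tz":-97,"az":-1.27}]' 1; python3 - <<'E'
from h import *
from rig import r
s=r.sense(); to(s,[.4846,.2467,.40],85.5)
E
```

```text
t [ 526.8 -684.4  -96.8] rot [-1.1000e-03 -1.2000e-03 -1.2715e+00]$[0]: bad value
```

```bash
cat > m.py <<'E'
from h import *
from rig import r
import sys
s=r.sense(); print(np.round(s["joints"],2)); to(s,[float(v) for v in sys.argv[1:4]],float(sys.argv[4]))
E
python3 -m handwheel '[{"tx":0,"ty":0,"tz":-42,"ax":0,"ay":0,"az":0},{"tx":20,"ty":-20,"tz":-80,"ax":0,"ay":0,"az":0},{"tx":527,"ty":-684,"tz":-97,"ax":0,"ay":0,"az":-1.27},{"tx":527,"ty":-684,"tz":-97,"ax":0,"ay":0,"az":-1.27},{"tx":527,"ty":-684,"tz":-97,"ax":0,"ay":0,"az":-1.27},{"tx":527,"ty":-684,"tz":-97,"ax":0,"ay":0,"az":-1.27},{"tx":527,"ty":-684,"tz":-97,"ax":0,"ay":0,"az":-1.27},{"tx":527,"ty":-684,"tz":-97,"ax":0,"ay":0,"az":-1.27},{"tx":527,"ty":-684,"tz":-97,"ax":0,"ay":0,"az":-1.27},{"tx":527,"ty":-684,"tz":-97,"ax":0,"ay":0,"az":-1.27},{"tx":527,"ty":-684,"tz":-97,"ax":0,"ay":0,"az":-1.27},{"tx":527,"ty":-684,"tz":-97,"ax":0,"ay":0,"az":-1.27}]' 1; python3 m.py .4846 .2467 .40 85.5
```

```text
clock: 1.1
eef_pos: [0.308, -0.1354, 0.3888]
orientation: [0.74, 0.673, 0.0, 0.0]
wrist_force: [2.0, -0.9, 0.1]
grip_width: 0.0932
[-0.75 -0.2   1.8   0.    1.54 -0.66]
t [397.1 139.6 -11.2] rot [ 0.0004  0.0001 -0.0162]
```

```bash
python3 -m handwheel '[{"tx":390,"ty":137,"tz":-10,"ax":0,"ay":0,"az":0},{"tx":390,"ty":137,"tz":-10,"ax":0,"ay":0,"az":0},{"tx":390,"ty":137,"tz":-10,"ax":0,"ay":0,"az":0},{"tx":390,"ty":137,"tz":-10,"ax":0,"ay":0,"az":0},{"tx":390,"ty":137,"tz":-10,"ax":0,"ay":0,"az":0},{"tx":390,"ty":137,"tz":-10,"ax":0,"ay":0,"az":0},{"tx":390,"ty":137,"tz":-10,"ax":0,"ay":0,"az":0},{"tx":390,"ty":137,"tz":-10,"ax":0,"ay":0,"az":0},{"tx":390,"ty":137,"tz":-10,"ax":0,"ay":0,"az":0},{"tx":390,"ty":137,"tz":-10,"ax":0,"ay":0,"az":0},{"tx":390,"ty":137,"tz":-10,"ax":0,"ay":0,"az":0},{"tx":390,"ty":137,"tz":-10,"ax":0,"ay":0,"az":0}]' 1; python3 m.py .4846 .2467 .40 85.5
```

```text
clock: 2.1
eef_pos: [0.4833, 0.2384, 0.3973]
orientation: [0.74, 0.672, -0.001, -0.001]
wrist_force: [-0.8, -0.1, -0.2]
grip_width: 0.0926
[ 0.25  0.19  1.39 -0.    1.56  0.35]
t [ 8.4  0.5 -2.7] rot [-0.0026  0.0011 -0.0181]
```

```bash
python3 -m handwheel '[{"tx":7,"ty":0,"tz":20,"ax":0,"ay":0,"az":-0.017},{"tx":7,"ty":0,"tz":40,"ax":0,"ay":0,"az":-0.017},{"tx":7,"ty":0,"tz":40,"ax":0,"ay":0,"az":-0.017}]' 1; python3 m.py .4846 .2467 .282 85.5; python3 - <<'E'
from h import *
from rig import r
d=r.get_image("wrist"); cv2.imwrite("pics/w1.png",d["img"][...,::-1]); print(np.round(d["pose"],3))
p,ok=cloud(d);q=p.reshape(-1,3)*1000;m=(q[:,2]>230)&(q[:,2]<250)&(abs(q[:,0]-484)<25)&(abs(q[:,1]-247)<25)
print(m.sum(),cv2.minAreaRect(q[m,:2].astype(np.float32)),np.median(q[m,2]))
E
```

```text
clock: 2.35
eef_pos: [0.4821, 0.2423, 0.3551]
orientation: [0.736, 0.677, -0.003, -0.001]
wrist_force: [-0.9, 0.2, -1.1]
grip_width: 0.0931
[ 0.26  0.21  1.47 -0.    1.47  0.34]
t [ 4.8  2.6 73.1] rot [-0.0067  0.003  -0.0053]
[[ 0.996 -0.08  -0.027  0.487]
 [-0.084 -0.967 -0.242  0.309]
 [-0.006  0.243 -0.97   0.437]
 [ 0.     0.     0.     1.   ]]
1902 ((483.14404296875, 248.58154296875), (21.98044776916504, 26.03041648864746), 84.59600830078125) 239.84971205686668
```

View pics/w1.png

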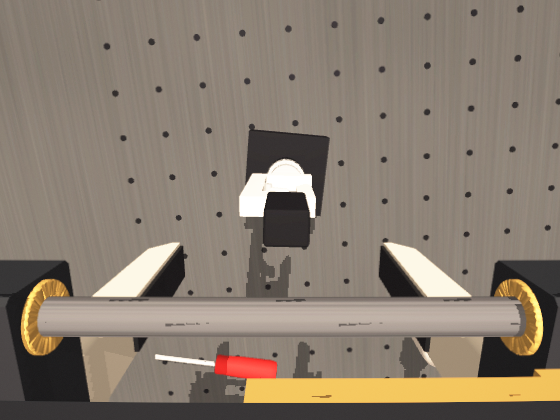

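The grip block is at wrist pixel (286,220), between the open fingers. The refined centre is about (0.4838, 0.248) with its top at 0.240 m. I'll descend now.

```bash
python3 -m handwheel '[{"tx":5,"ty":2,"tz":25,"ax":0,"ay":0,"az":0.008},{"tx":5,"ty":2,"tz":50,"ax":0,"ay":0,"az":0.008},{"tx":5,"ty":2,"tz":70,"ax":0,"ay":0,"az":0.008},{"tx":5,"ty":2,"tz":73,"ax":0,"ay":0,"az":0.008},{"tx":5,"ty":2,"tz":73,"ax":0,"ay":0,"az":0.008},{"tx":5,"ty":2,"tz":73,"ax":0,"ay":0,"az":0.008}]' 1; python3 m.py .484 .2475 .282 84.7
```

```text
clock: 2.9
eef_pos: [0.4871, 0.2483, 0.2877]
orientation: [0.739, 0.674, 0.001, 0.001]
wrist_force: [1.9, 0.4, 0.9]
grip_width: 0.093
[ 0.27  0.26  1.57 -0.    1.31  0.36]
t [-1.  -3.1  5.7] rot [ 0.0022 -0.0008  0.0006]
```

```bash
python3 -m handwheel '[{"tx":-1,"ty":-3,"tz":4,"ax":0,"ay":0,"az":0},{"tx":-1,"ty":-3,"tz":4,"ax":0,"ay":0,"az":0},{"tx":-1,"ty":-3,"tz":4,"ax":0,"ay":0,"az":0}]' 1 && python3 m.py .484 .2475 .282 84.7; python3 -m handwheel '[{"tx":0,"ty":0,"tz":0,"ax":0,"ay":0,"az":0},{"tx":0,"ty":0,"tz":0,"ax":0,"ay":0,"az":0},{"tx":0,"ty":0,"tz":0,"ax":0,"ay":0,"az":0},{"tx":0,"ty":0,"tz":0,"ax":0,"ay":0,"az":0},{"tx":0,"ty":0,"tz":0,"ax":0,"ay":0,"az":0},{"tx":0,"ty":0,"tz":0,"ax":0,"ay":0,"az":0},{"tx":0,"ty":0,"tz":0,"ax":0,"ay":0,"az":0},{"tx":0,"ty":0,"tz":0,"ax":0,"ay":0,"az":0}]' -1 50; python3 m.py .484 .2475 .282 84.7
```

```text
clock: 3.15
eef_pos: [0.4834, 0.2479, 0.2827]
orientation: [0.739, 0.674, 0.001, 0.0]
wrist_force: [0.0, -0.5, 0.2]
grip_width: 0.0927
[0.27 0.26 1.58 0.   1.3  0.36]
t [-0.4  0.6  0.7] rot [ 0.0013 -0.0005  0.0015]
clock: 3.82
eef_pos: [0.4833, 0.2479, 0.2817]
orientation: [0.739, 0.674, -0.0, -0.0]
wrist_force: [0.8, -0.0, 0.9]
grip_width: 0.0441
[0.27 0.26 1.58 0.   1.3  0.36]
t [-0.4  0.7 -0.3] rot [-0.0001  0.      0.0015]
```

Still closing.

```bash
python3 -m handwheel '[{"tx":0,"ty":0,"tz":0,"ax":0,"ay":0,"az":0},{"tx":0,"ty":0,"tz":0,"ax":0,"ay":0,"az":0},{"tx":0,"ty":0,"tz":0,"ax":0,"ay":0,"az":0},{"tx":0,"ty":0,"tz":0,"ax":0,"ay":0,"az":0},{"tx":0,"ty":0,"tz":0,"ax":0,"ay":0,"az":0},{"tx":0,"ty":0,"tz":0,"ax":0,"ay":0,"az":0}]' -1 50;  python3 -m handwheel '[{"tx":0,"ty":0,"tz":-5,"ax":0,"ay":0,"az":0},{"tx":0,"ty":0,"tz":-15,"ax":0,"ay":0,"az":0},{"tx":0,"ty":0,"tz":-30,"ax":0,"ay":0,"az":0},{"tx":0,"ty":0,"tz":-45,"ax":0,"ay":0,"az":0},{"tx":0,"ty":0,"tz":-60,"ax":0,"ay":0,"az":0},{"tx":0,"ty":0,"tz":-65,"ax":0,"ay":0,"az":0},{"tx":0,"ty":0,"tz":-65,"ax":0,"ay":0,"az":0},{"tx":0,"ty":0,"tz":-65,"ax":0,"ay":0,"az":0}]'
```

```text
clock: 4.32
eef_pos: [0.4833, 0.248, 0.2818]
orientation: [0.739, 0.674, -0.0, -0.0]
wrist_force: [1.0, 0.7, 0.2]
grip_width: 0.0257
clock: 4.98
eef_pos: [0.4831, 0.2479, 0.3465]
orientation: [0.739, 0.674, -0.0, -0.0]
wrist_force: [-1.3, -0.2, -5.8]
grip_width: 0.0258
```

```bash
python3 m.py .405 -.2205 .374 87.4
```

```text
[ 0.27  0.22  1.48 -0.    1.44  0.36]
t [-473.6  -35.2  -27.4] rot [-0.0004  0.0002 -0.0456]
```

```bash
python3 -m handwheel '[{"tx":-10,"ty":0,"tz":-15,"ax":0,"ay":0,"az":0},{"tx":-35,"ty":-3,"tz":-27,"ax":0,"ay":0,"az":0},{"tx":-65,"ty":-6,"tz":-27,"ax":0,"ay":0,"az":-0.045},{"tx":-100,"ty":-9,"tz":-27,"ax":0,"ay":0,"az":-0.045},{"tx":-138,"ty":-12,"tz":-27,"ax":0,"ay":0,"az":-0.045},{"tx":-176,"ty":-15,"tz":-27,"ax":0,"ay":0,"az":-0.045},{"tx":-214,"ty":-18,"tz":-27,"ax":0,"ay":0,"az":-0.045},{"tx":-252,"ty":-21,"tz":-27,"ax":0,"ay":0,"az":-0.045},{"tx":-290,"ty":-24,"tz":-27,"ax":0,"ay":0,"az":-0.045},{"tx":-328,"ty":-27,"tz":-27,"ax":0,"ay":0,"az":-0.045},{"tx":-360,"ty":-30,"tz":-27,"ax":0,"ay":0,"az":-0.045},{"tx":-390,"ty":-32,"tz":-27,"ax":0,"ay":0,"az":-0.045}]'
python3 -m handwheel '[{"tx":-25,"ty":-2,"tz":0,"ax":0,"ay":0,"az":0},{"tx":-50,"ty":-2,"tz":0,"ax":0,"ay":0,"az":0},{"tx":-70,"ty":-3,"tz":0,"ax":0,"ay":0,"az":0},{"tx":-80,"ty":-3,"tz":0,"ax":0,"ay":0,"az":0},{"tx":-84,"ty":-3,"tz":0,"ax":0,"ay":0,"az":0},{"tx":-84,"ty":-3,"tz":0,"ax":0,"ay":0,"az":0},{"tx":-84,"ty":-3,"tz":0,"ax":0,"ay":0,"az":0}]'
python3 m.py .405 -.2205 .374 87.4
python3 - <<'E'
from h import *
from rig import r
for n in("scene","top","wrist"):
    d=r.get_image(n); np.savez(f"{n}1.npz",**d)
a=np.load("scene1.npz")["img"][100:300,130:330]
w=np.load("wrist1.npz")["img"]
cv2.imwrite("pics/c2.png",np.hstack([cv2.resize(a,(400,400),interpolation=2),cv2.resize(w,(400,400))])[...,::-1])
E
```

```text
clock: 5.98
eef_pos: [0.4147, -0.1392, 0.3727]
orientation: [0.724, 0.69, -0.0, -0.001]
wrist_force: [0.9, -0.2, -5.1]
grip_width: 0.0259
clock: 6.57
eef_pos: [0.4091, -0.2203, 0.3733]
orientation: [0.723, 0.691, 0.0, -0.001]
wrist_force: [0.2, -0.1, -4.7]
grip_width: 0.0259
[-0.74  0.06  1.6   0.    1.48 -0.69]
t [-0.4 -4.1 -0.7] rot [-0.0008 -0.0016 -0.0003]
```

View pics/c2.png

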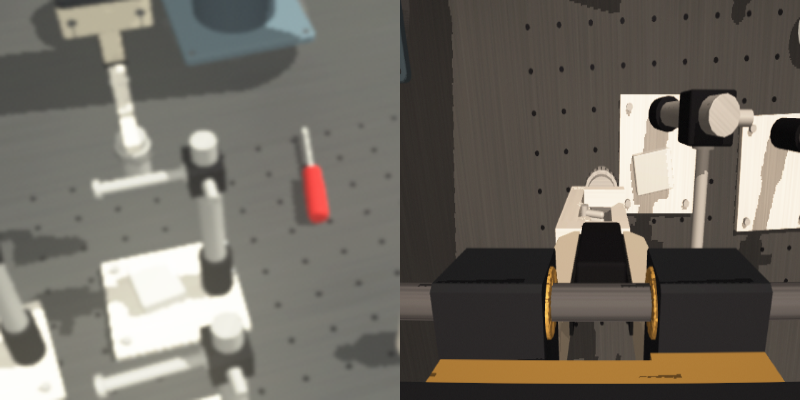

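The scene crop (left) shows the hanger standing upright behind the pin. In the wrist view the pin is the bar at (700,150–245), to the +x side of the hook. Next I measure the pin relative to the hanger in all three views.

```bash
python3 - <<'E'
from h import *
c=np.array([409.1,-220.3]); a=np.radians(-2.6); R=np.array([[np.cos(a),-np.sin(a)],[np.sin(a),np.cos(a)]])
for n in("scene","top","wrist"):
    d=np.load(n+"1.npz");p,ok=cloud(d);q=p.reshape(-1,3)*1000
    l=np.c_[(q[:,:2]-c)@R,q[:,2]]
    for nm,m in (("pin",(abs(l[:,0]-97)<14)&(abs(l[:,1])<33)&(abs(l[:,2]-210)<14)),):
        if m.sum()<20: print(n,nm,m.sum());continue
        v=cv2.fitLine(l[m,:2].astype(np.float32),cv2.DIST_HUBER,0,.01,.01).ravel()
        print(n,nm,m.sum(),"x@0",round(v[2]-v[3]*v[0]/v[1],1),"slope deg",round(np.degrees(v[0]/v[1]),1),"x pct",np.percentile(l[m,0],[3,50,97]).round(1),"z pct",np.percentile(l[m,2],[3,50,90,97]).round(1), "y",np.percentile(l[m,1],[1,99]).round(1))
    for z0,z1 in((260,285),(200,250),(195,205),(170,190),(148,165)):
        m=(l[:,0]>-50)&(l[:,0]<45)&(abs(l[:,1])<25)&(l[:,2]>z0)&(l[:,2]<z1)
        if m.sum()>8: print(n,z0,z1,m.sum(),"x",np.percentile(l[m,0],[2,50,98]).round(1),"y",np.percentile(l[m,1],[2,98]).round(1),"zmax",l[m,2].max().round(1))
    m=(abs(l[:,0]-97)<18)&(l[:,1]>-80)&(l[:,1]<90)&(l[:,2]>190)&(l[:,2]<240)
    for y0 in range(-60,80,10):
        k=m&(abs(l[:,1]-y0)<5)
        if k.sum()>4: print("  y",y0,k.sum(),"x",np.percentile(l[k,0],[3,97]).round(1),"zmax",np.percentile(l[k,2],97).round(1))
E
```

```text
scene pin 221 x@0 98.6 slope deg -0.8 x pct [ 92.3  98.7 101.7] z pct [204.6 210.9 213.3 213.9] y [-32.3  32.6]
scene 260 285 103 x [10.9 18.7 20.6] y [-7.7  6.2] zmax 285.0
scene 200 250 61 x [-12.8  18.2  20.8] y [-8.   7.7] zmax 250.0
scene 170 190 196 x [-19.4   3.6  23.9] y [-13.9  13.7] zmax 189.3
scene 148 165 101 x [-3.1 13.9 19.2] y [-18.9  18.5] zmax 165.0
  y -40 47 x [ 91.2 105.1] zmax 218.3
  y -30 34 x [ 92.8 101.9] zmax 212.8
  y -20 35 x [ 92.8 101.7] zmax 213.7
  y -10 33 x [ 92.2 101.2] zmax 213.8
  y 0 33 x [ 90.9 101.4] zmax 213.4
  y 10 32 x [ 94.  100.2] zmax 214.2
  y 20 34 x [ 92.7 102. ] zmax 213.5
  y 30 33 x [ 93.3 101.2] zmax 213.6
  y 40 64 x [ 80.8 113.9] zmax 223.7
  y 50 109 x [ 81.2 114.6] zmax 236.8
  y 60 71 x [103.6 114.7] zmax 237.6
  y 70 74 x [102.  114.8] zmax 239.4
top pin 97 x@0 95.6 slope deg -0.0 x pct [ 90.   95.8 101.6] z pct [205.  209.3 211.4 212. ] y [ 3.4 32.8]
top 200 250 62 x [-31.2 -20.   -2.7] y [ 5.8 10.4] zmax 249.5
top 170 190 152 x [-24.3  -0.   23. ] y [-0.7 16.1] zmax 189.0
top 148 165 59 x [-16.2   2.7  17.4] y [ 7.5 20.7] 
[... 438 characters left out ...]
2.7 -17.9  18.1] y [ 3.4 11.8] zmax 285.0
wrist 200 250 1038 x [-32.4 -16.8  17.2] y [1.9 9.8] zmax 249.9
wrist 195 205 71 x [-32.6 -25.1 -19. ] y [3.  8.4] zmax 204.1
wrist 170 190 1635 x [-26.9  -0.   21.6] y [-11.   15.8] zmax 190.0
wrist 148 165 350 x [-18.3  -1.1  16.1] y [ 6.3 20.3] zmax 165.0
  y -30 141 x [88.4 98.5] zmax 212.3
  y -20 233 x [88.5 98.4] zmax 212.1
  y -10 239 x [88.4 98.6] zmax 212.3
  y 0 241 x [88.4 98.5] zmax 211.9
  y 10 259 x [88.5 98.4] zmax 212.2
  y 20 259 x [88.6 98.5] zmax 212.1
  y 30 270 x [88.1 98.3] zmax 212.1
  y 40 315 x [84.7 99.7] zmax 215.8
  y 50 691 x [ 79.8 112.6] zmax 227.1
  y 60 294 x [79.3 86.4] zmax 238.7
  y 70 299 x [79.4 85.9] zmax 239.0
```

Pin relative to the hanger: about 96 mm ahead (views 95.1–96), pin top about 212.5 mm, so its centre is about 206.5 mm. I'll move in sideways.

```bash
python3 -m handwheel '[{"tx":0,"ty":15,"tz":0,"ax":0,"ay":0,"az":0},{"tx":0,"ty":35,"tz":0,"ax":0,"ay":0,"az":0},{"tx":0,"ty":55,"tz":0,"ax":0,"ay":0,"az":0},{"tx":0,"ty":72,"tz":0,"ax":0,"ay":0,"az":0},{"tx":0,"ty":86,"tz":0,"ax":0,"ay":0,"az":0},{"tx":0,"ty":92,"tz":0,"ax":0,"ay":0,"az":0},{"tx":0,"ty":95,"tz":0,"ax":0,"ay":0,"az":0},{"tx":0,"ty":96,"tz":0,"ax":0,"ay":0,"az":0},{"tx":0,"ty":96,"tz":0,"ax":0,"ay":0,"az":0},{"tx":0,"ty":96,"tz":0,"ax":0,"ay":0,"az":0}]'
python3 m.py .505 -.2247 .374 87.4
python3 - <<'E'
from h import *
from rig import r
s=r.sense();print(s["eef_pos"],s["wrist_force"])
c=s["eef_pos"][:2]*1000; a=np.radians(-2.6); R=np.array([[np.cos(a),-np.sin(a)],[np.sin(a),np.cos(a)]])
im=[]
for n in("scene","wrist"):
    d=r.get_image(n);im.append(d["img"]);p,ok=cloud(d);q=p.reshape(-1,3)*1000
    l=np.c_[(q[:,:2]-c)@R,q[:,2]]
    for nm,ys in(("pin-y",(-30,-13)),("pin+y",(13,33)),):
        m=(abs(l[:,0])<14)&(l[:,1]>ys[0])&(l[:,1]<ys[1])&(abs(l[:,2]-208)<8)
        if m.sum()>5: print(n,nm,m.sum(),"x",np.percentile(l[m,0],[3,50,97]).round(1),"z",np.percentile(l[m,2],[50,97]).round(1))
    for z0,z1 in((225,235),(240,260),(260,280)):
        m=(abs(l[:,0])<45)&(abs(l[:,1])<12)&(l[:,2]>z0)&(l[:,2]<z1)
        if m.sum()>5: print(n,z0,m.sum(),"x",np.percentile(l[m,0],[2,98]).round(1),"y",np.percentile(l[m,1],[2,98]).round(1))
cv2.imwrite("pics/c3.png",np.hstack([cv2.resize(im[0][120:280,150:310],(400,400),interpolation=2),cv2.resize(im[1][60:360,180:480],(400,400))])[...,::-1])
E
```

```text
clock: 7.55
eef_pos: [0.5045, -0.2255, 0.3739]
orientation: [0.723, 0.691, -0.0, -0.0]
wrist_force: [-0.5, 1.6, -5.0]
grip_width: 0.0256
[-0.62  0.23  1.4  -0.    1.51 -0.58]
t [ 0.8  0.5 -0.1] rot [-0.0004 -0.     -0.0007]
[ 0.5044689  -0.22552067  0.37390534] [-0.46579564  1.62371996 -5.03766714]
scene pin-y 58 x [-2.8  3.6  6.5] z [211.4 214.2]
scene pin+y 66 x [-2.6  3.   5.8] z [211.  213.6]
scene 225 21 x [14.3 19.6] y [-6.9  5.7]
scene 240 64 x [-14.2  20.3] y [-8.1  7.1]
scene 260 68 x [17.4 20.4] y [-7.5  5.5]
wrist pin+y 531 x [-7.  -1.   4.4] z [210.4 212.2]
wrist 225 139 x [-32.6  17.8] y [6.  7.8]
wrist 240 828 x [-32.2  17.7] y [1.4 9.3]
wrist 260 853 x [-33.  18.] y [4.1 7.8]
```

View pics/c3.png

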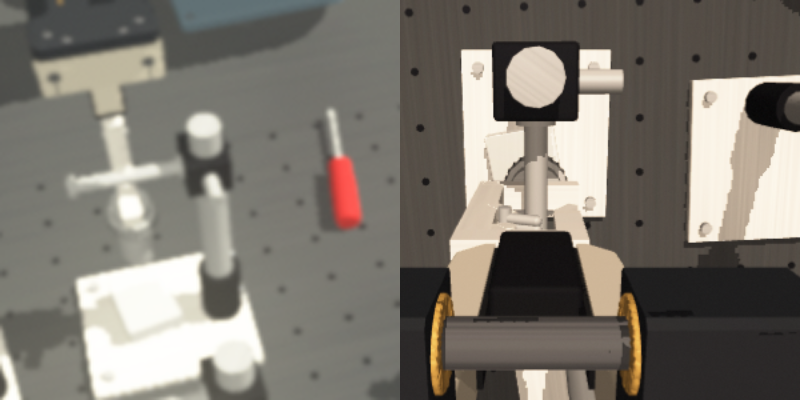

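The pin (scene crop (120,180), wrist crop (535,190)) passes through the hook's gap and is centred in x to within 1 mm. I'll lower it in stages.

```bash
python3 -m handwheel '[{"tx":0,"ty":0.5,"tz":6,"ax":0,"ay":0,"az":0},{"tx":0,"ty":0.5,"tz":14,"ax":0,"ay":0,"az":0},{"tx":0,"ty":0.5,"tz":22,"ax":0,"ay":0,"az":0},{"tx":0,"ty":0.5,"tz":26,"ax":0,"ay":0,"az":0},{"tx":0,"ty":0.5,"tz":26,"ax":0,"ay":0,"az":0},{"tx":0,"ty":0.5,"tz":26,"ax":0,"ay":0,"az":0}]'
for i in 1; do python3 -m handwheel '[{"tx":0,"ty":0,"tz":2,"ax":0,"ay":0,"az":0},{"tx":0,"ty":0,"tz":4,"ax":0,"ay":0,"az":0},{"tx":0,"ty":0,"tz":6,"ax":0,"ay":0,"az":0}]'; done
python3 -m handwheel '[{"tx":0,"ty":0,"tz":2,"ax":0,"ay":0,"az":0},{"tx":0,"ty":0,"tz":4,"ax":0,"ay":0,"az":0}]'
python3 -m handwheel '[{"tx":0,"ty":0,"tz":2,"ax":0,"ay":0,"az":0},{"tx":0,"ty":0,"tz":4,"ax":0,"ay":0,"az":0}]'
```

```text
clock: 8.15
eef_pos: [0.5054, -0.2256, 0.3471]
orientation: [0.723, 0.691, -0.0, -0.001]
wrist_force: [-0.2, 0.4, -5.0]
grip_width: 0.026
clock: 8.4
eef_pos: [0.5057, -0.2258, 0.3422]
orientation: [0.723, 0.691, 0.0, 0.001]
wrist_force: [0.1, 1.0, -0.8]
grip_width: 0.0259
clock: 8.57
eef_pos: [0.5055, -0.2259, 0.3383]
orientation: [0.723, 0.691, -0.0, 0.0]
wrist_force: [-1.5, 0.4, -2.3]
grip_width: 0.0257
clock: 8.73
eef_pos: [0.5052, -0.2257, 0.3336]
orientation: [0.723, 0.691, -0.0, -0.0]
wrist_force: [-2.6, 0.5, -2.7]
grip_width: 0.0258
```

```bash
python3 -m handwheel '[{"tx":0,"ty":0,"tz":2,"ax":0,"ay":0,"az":0},{"tx":0,"ty":0,"tz":4,"ax":0,"ay":0,"az":0}]'
python3 -m handwheel '[{"tx":0,"ty":0,"tz":1.5,"ax":0,"ay":0,"az":0},{"tx":0,"ty":0,"tz":3,"ax":0,"ay":0,"az":0}]'
python3 -m handwheel '[{"tx":0,"ty":0,"tz":1,"ax":0,"ay":0,"az":0},{"tx":0,"ty":0,"tz":2,"ax":0,"ay":0,"az":0}]'
python3 -m handwheel '[{"tx":0,"ty":0,"tz":1,"ax":0,"ay":0,"az":0},{"tx":0,"ty":0,"tz":2,"ax":0,"ay":0,"az":0},{"tx":0,"ty":0,"tz":2,"ax":0,"ay":0,"az":0}]'
```

```text
clock: 8.9
eef_pos: [0.5053, -0.2256, 0.3292]
orientation: [0.723, 0.691, -0.0, -0.001]
wrist_force: [-2.4, 0.4, -3.2]
grip_width: 0.0254
clock: 9.07
eef_pos: [0.5054, -0.2256, 0.3262]
orientation: [0.723, 0.691, -0.0, -0.001]
wrist_force: [-3.7, -0.1, -4.3]
grip_width: 0.0255
clock: 9.23
eef_pos: [0.5054, -0.2256, 0.3243]
orientation: [0.723, 0.691, -0.0, -0.0]
wrist_force: [-3.0, -0.2, -4.7]
grip_width: 0.0259
clock: 9.48
eef_pos: [0.5052, -0.2256, 0.3221]
orientation: [0.723, 0.691, -0.0, -0.001]
wrist_force: [-4.5, 0.2, -7.7]
grip_width: 0.026
```

```bash
python3 -m handwheel '[{"tx":0,"ty":-0.5,"tz":0.5,"ax":0,"ay":0,"az":0},{"tx":0,"ty":-0.5,"tz":1,"ax":0,"ay":0,"az":0}]'
python3 -m handwheel '[{"tx":0,"ty":0,"tz":0.5,"ax":0,"ay":0,"az":0},{"tx":0,"ty":0,"tz":1,"ax":0,"ay":0,"az":0},{"tx":0,"ty":0,"tz":1,"ax":0,"ay":0,"az":0}]'
python3 -m handwheel '[{"tx":0,"ty":0,"tz":0.5,"ax":0,"ay":0,"az":0},{"tx":0,"ty":0,"tz":0.5,"ax":0,"ay":0,"az":0},{"tx":0,"ty":0,"tz":0.5,"ax":0,"ay":0,"az":0}]'
```

```text
clock: 9.65
eef_pos: [0.5047, -0.2256, 0.3213]
orientation: [0.723, 0.691, -0.0, -0.001]
wrist_force: [-3.3, -0.0, -7.2]
grip_width: 0.0257
clock: 9.9
eef_pos: [0.506, -0.2259, 0.3211]
orientation: [0.723, 0.691, 0.001, 0.001]
wrist_force: [0.8, 0.3, -5.6]
grip_width: 0.0258
clock: 10.15
eef_pos: [0.5056, -0.2258, 0.3207]
orientation: [0.723, 0.691, 0.0, 0.001]
wrist_force: [0.4, 0.6, -5.2]
grip_width: 0.0259
```

```bash
python3 -m handwheel '[{"tx":0,"ty":0,"tz":0.5,"ax":0,"ay":0,"az":0},{"tx":0,"ty":0,"tz":1,"ax":0,"ay":0,"az":0},{"tx":0,"ty":0,"tz":1,"ax":0,"ay":0,"az":0}]'
python3 -m handwheel '[{"tx":0,"ty":0,"tz":0.5,"ax":0,"ay":0,"az":0},{"tx":0,"ty":0,"tz":0.5,"ax":0,"ay":0,"az":0}]'
python3 -m handwheel '[{"tx":0,"ty":0,"tz":0.5,"ax":0,"ay":0,"az":0},{"tx":0,"ty":0,"tz":0.5,"ax":0,"ay":0,"az":0}]'
```

```text
clock: 10.4
eef_pos: [0.5051, -0.2257, 0.3192]
orientation: [0.723, 0.691, 0.0, 0.0]
wrist_force: [-0.2, -0.5, -6.2]
grip_width: 0.0258
clock: 10.57
eef_pos: [0.5051, -0.2257, 0.3187]
orientation: [0.723, 0.691, 0.0, -0.0]
wrist_force: [-0.1, 0.4, -4.4]
grip_width: 0.0256
clock: 10.73
eef_pos: [0.505, -0.2257, 0.3182]
orientation: [0.723, 0.691, -0.0, -0.0]
wrist_force: [0.2, -0.7, -5.2]
grip_width: 0.0259
```

```bash
for i in 1; do python3 -m handwheel '[{"tx":0,"ty":0,"tz":0.5,"ax":0,"ay":0,"az":0},{"tx":0,"ty":0,"tz":0.5,"ax":0,"ay":0,"az":0}]'; done
python3 -m handwheel '[{"tx":0,"ty":0,"tz":0.5,"ax":0,"ay":0,"az":0},{"tx":0,"ty":0,"tz":0.5,"ax":0,"ay":0,"az":0}]'
python3 -m handwheel '[{"tx":0,"ty":0,"tz":0.5,"ax":0,"ay":0,"az":0},{"tx":0,"ty":0,"tz":0.5,"ax":0,"ay":0,"az":0}]'
```

```text
clock: 10.9
eef_pos: [0.5051, -0.2257, 0.3177]
orientation: [0.723, 0.691, -0.0, -0.0]
wrist_force: [0.5, 0.2, -5.4]
grip_width: 0.026
clock: 11.07
eef_pos: [0.5051, -0.2257, 0.3175]
orientation: [0.723, 0.691, 0.0, 0.0]
wrist_force: [-0.2, -0.4, -4.1]
grip_width: 0.0253
clock: 11.23
eef_pos: [0.5051, -0.2257, 0.3174]
orientation: [0.723, 0.691, 0.0, 0.0]
wrist_force: [-1.6, 1.3, 0.9]
grip_width: 0.0261
```

```bash
python3 -m handwheel '[{"tx":0,"ty":0,"tz":0.2,"ax":0,"ay":0,"az":0},{"tx":0,"ty":0,"tz":0.4,"ax":0,"ay":0,"az":0},{"tx":0,"ty":0,"tz":0.4,"ax":0,"ay":0,"az":0},{"tx":0,"ty":0,"tz":0.4,"ax":0,"ay":0,"az":0}]'
python3 -m handwheel '[{"tx":0,"ty":0,"tz":0,"ax":0,"ay":0,"az":0},{"tx":0,"ty":0,"tz":0,"ax":0,"ay":0,"az":0}]'
```

```text
clock: 11.57
eef_pos: [0.5051, -0.2257, 0.3173]
orientation: [0.723, 0.691, 0.0, 0.0]
wrist_force: [-3.1, 1.6, 4.7]
grip_width: 0.0255
clock: 11.73
eef_pos: [0.5051, -0.2257, 0.3173]
orientation: [0.723, 0.691, 0.0, 0.0]
wrist_force: [-3.2, 1.7, 5.1]
grip_width: 0.026
```

Net press is about 10 N. I'll hold it for 1 s.

```bash
python3 -m handwheel '[{"tx":0,"ty":0,"tz":0,"ax":0,"ay":0,"az":0},{"tx":0,"ty":0,"tz":0,"ax":0,"ay":0,"az":0},{"tx":0,"ty":0,"tz":0,"ax":0,"ay":0,"az":0},{"tx":0,"ty":0,"tz":0,"ax":0,"ay":0,"az":0},{"tx":0,"ty":0,"tz":0,"ax":0,"ay":0,"az":0},{"tx":0,"ty":0,"tz":0,"ax":0,"ay":0,"az":0},{"tx":0,"ty":0,"tz":0,"ax":0,"ay":0,"az":0},{"tx":0,"ty":0,"tz":0,"ax":0,"ay":0,"az":0},{"tx":0,"ty":0,"tz":0,"ax":0,"ay":0,"az":0},{"tx":0,"ty":0,"tz":0,"ax":0,"ay":0,"az":0}]'
python3 -m handwheel '[{"tx":0,"ty":0,"tz":-0.5,"ax":0,"ay":0,"az":0},{"tx":0,"ty":0,"tz":-1.5,"ax":0,"ay":0,"az":0},{"tx":0,"ty":0,"tz":-3,"ax":0,"ay":0,"az":0},{"tx":0,"ty":0,"tz":-4.5,"ax":0,"ay":0,"az":0},{"tx":0,"ty":0,"tz":-6,"ax":0,"ay":0,"az":0},{"tx":0,"ty":0,"tz":-6,"ax":0,"ay":0,"az":0}]'
python3 -m handwheel '[{"tx":0,"ty":0,"tz":-0.5,"ax":0,"ay":0,"az":0},{"tx":0,"ty":0,"tz":-1,"ax":0,"ay":0,"az":0},{"tx":0,"ty":0,"tz":-1,"ax":0,"ay":0,"az":0}]'
```

```text
clock: 12.57
eef_pos: [0.5051, -0.2257, 0.3174]
orientation: [0.723, 0.691, 0.0, 0.001]
wrist_force: [-3.9, 1.5, 5.4]
grip_width: 0.0258
clock: 13.07
eef_pos: [0.5052, -0.2258, 0.3222]
orientation: [0.723, 0.691, 0.0, -0.0]
wrist_force: [-0.2, -0.1, -4.7]
grip_width: 0.0256
clock: 13.32
eef_pos: [0.5051, -0.2257, 0.3233]
orientation: [0.723, 0.691, -0.0, -0.0]
wrist_force: [0.5, -0.4, -4.7]
grip_width: 0.0254
```

Seated at 0.3174, so the latch should catch at about 0.3245–0.3265.

```bash
python3 -m handwheel '[{"tx":0,"ty":0,"tz":-0.5,"ax":0,"ay":0,"az":0},{"tx":0,"ty":0,"tz":-1,"ax":0,"ay":0,"az":0},{"tx":0,"ty":0,"tz":-1,"ax":0,"ay":0,"az":0}]'
python3 -m handwheel '[{"tx":0,"ty":0,"tz":-0.5,"ax":0,"ay":0,"az":0},{"tx":0,"ty":0,"tz":-0.5,"ax":0,"ay":0,"az":0}]'
python3 -m handwheel '[{"tx":0,"ty":0,"tz":-0.5,"ax":0,"ay":0,"az":0},{"tx":0,"ty":0,"tz":-0.5,"ax":0,"ay":0,"az":0}]'
```

```text
clock: 13.57
eef_pos: [0.5051, -0.2257, 0.3245]
orientation: [0.723, 0.691, 0.0, 0.0]
wrist_force: [-0.2, -1.3, -4.7]
grip_width: 0.0262
clock: 13.73
eef_pos: [0.5051, -0.2257, 0.325]
orientation: [0.723, 0.691, 0.0, 0.0]
wrist_force: [-0.1, 0.4, -5.4]
grip_width: 0.0256
clock: 13.9
eef_pos: [0.5051, -0.2257, 0.3255]
orientation: [0.723, 0.691, 0.0, 0.0]
wrist_force: [0.2, -0.4, -5.0]
grip_width: 0.0253
```

```bash
python3 -m handwheel '[{"tx":0,"ty":0,"tz":-0.5,"ax":0,"ay":0,"az":0},{"tx":0,"ty":0,"tz":-0.5,"ax":0,"ay":0,"az":0}]'
python3 -m handwheel '[{"tx":0,"ty":0,"tz":-0.5,"ax":0,"ay":0,"az":0},{"tx":0,"ty":0,"tz":-0.5,"ax":0,"ay":0,"az":0}]'
```

```text
clock: 14.07
eef_pos: [0.5051, -0.2257, 0.3257]
orientation: [0.723, 0.691, -0.0, -0.0]
wrist_force: [-0.1, -0.6, -6.1]
grip_width: 0.0261
clock: 14.23
eef_pos: [0.505, -0.2257, 0.3259]
orientation: [0.723, 0.691, -0.0, -0.0]
wrist_force: [1.5, -0.9, -10.0]
grip_width: 0.0261
```

```bash
python3 -m handwheel '[{"tx":0,"ty":0,"tz":-0.3,"ax":0,"ay":0,"az":0},{"tx":0,"ty":0,"tz":-0.5,"ax":0,"ay":0,"az":0},{"tx":0,"ty":0,"tz":-0.5,"ax":0,"ay":0,"az":0},{"tx":0,"ty":0,"tz":-0.5,"ax":0,"ay":0,"az":0}]'
```

```text
clock: 14.57
eef_pos: [0.505, -0.2257, 0.3262]
orientation: [0.723, 0.691, -0.0, -0.0]
wrist_force: [1.7, -1.8, -14.6]
grip_width: 0.0258
```

```bash
python3 -m handwheel '[{"tx":0,"ty":0,"tz":0,"ax":0,"ay":0,"az":0},{"tx":0,"ty":0,"tz":0,"ax":0,"ay":0,"az":0},{"tx":0,"ty":0,"tz":0,"ax":0,"ay":0,"az":0},{"tx":0,"ty":0,"tz":0,"ax":0,"ay":0,"az":0},{"tx":0,"ty":0,"tz":0,"ax":0,"ay":0,"az":0},{"tx":0,"ty":0,"tz":0,"ax":0,"ay":0,"az":0},{"tx":0,"ty":0,"tz":0,"ax":0,"ay":0,"az":0},{"tx":0,"ty":0,"tz":0,"ax":0,"ay":0,"az":0},{"tx":0,"ty":0,"tz":0,"ax":0,"ay":0,"az":0}]'
python3 -m handwheel '[{"tx":0,"ty":0,"tz":1,"ax":0,"ay":0,"az":0},{"tx":0,"ty":0,"tz":2.5,"ax":0,"ay":0,"az":0},{"tx":0,"ty":0,"tz":4.5,"ax":0,"ay":0,"az":0},{"tx":0,"ty":0,"tz":6.5,"ax":0,"ay":0,"az":0},{"tx":0,"ty":0,"tz":8,"ax":0,"ay":0,"az":0},{"tx":0,"ty":0,"tz":9,"ax":0,"ay":0,"az":0},{"tx":0,"ty":0,"tz":9,"ax":0,"ay":0,"az":0},{"tx":0,"ty":0,"tz":9,"ax":0,"ay":0,"az":0}]'
```

```text
clock: 15.32
eef_pos: [0.5049, -0.2256, 0.3264]
orientation: [0.723, 0.691, -0.0, -0.0]
wrist_force: [2.1, -1.4, -21.3]
grip_width: 0.0259
clock: 15.98
eef_pos: [0.5051, -0.2257, 0.3181]
orientation: [0.723, 0.691, 0.0, 0.0]
wrist_force: [1.1, -1.0, -5.7]
grip_width: 0.0259
```

The tug crept to about 16 N net by the end of the hold, still under 25 N. I'll repeat it more carefully so there is a clean hold at about 10 N.

```bash
python3 -m handwheel '[{"tx":0,"ty":0,"tz":-2,"ax":0,"ay":0,"az":0},{"tx":0,"ty":0,"tz":-4,"ax":0,"ay":0,"az":0},{"tx":0,"ty":0,"tz":-6,"ax":0,"ay":0,"az":0},{"tx":0,"ty":0,"tz":-7.3,"ax":0,"ay":0,"az":0},{"tx":0,"ty":0,"tz":-7.8,"ax":0,"ay":0,"az":0},{"tx":0,"ty":0,"tz":-8,"ax":0,"ay":0,"az":0}]'
python3 -m handwheel '[{"tx":0,"ty":0,"tz":-0.3,"ax":0,"ay":0,"az":0},{"tx":0,"ty":0,"tz":-0.3,"ax":0,"ay":0,"az":0}]'
python3 -m handwheel '[{"tx":0,"ty":0,"tz":0,"ax":0,"ay":0,"az":0},{"tx":0,"ty":0,"tz":0,"ax":0,"ay":0,"az":0}]'
```

```text
clock: 16.48
eef_pos: [0.5051, -0.2257, 0.3258]
orientation: [0.723, 0.691, 0.0, 0.0]
wrist_force: [0.4, -0.1, -6.6]
grip_width: 0.0258
clock: 16.65
eef_pos: [0.5051, -0.2257, 0.3258]
orientation: [0.723, 0.691, 0.0, -0.0]
wrist_force: [0.6, -0.9, -8.9]
grip_width: 0.026
clock: 16.82
eef_pos: [0.5051, -0.2256, 0.3259]
orientation: [0.723, 0.691, -0.0, -0.0]
wrist_force: [1.1, -0.2, -9.4]
grip_width: 0.0255
```

```bash
python3 -m handwheel '[{"tx":0,"ty":0,"tz":-0.2,"ax":0,"ay":0,"az":0},{"tx":0,"ty":0,"tz":-0.3,"ax":0,"ay":0,"az":0},{"tx":0,"ty":0,"tz":-0.3,"ax":0,"ay":0,"az":0}]'
python3 -m handwheel '[{"tx":0,"ty":0,"tz":0,"ax":0,"ay":0,"az":0},{"tx":0,"ty":0,"tz":0,"ax":0,"ay":0,"az":0}]'
```

```text
clock: 17.07
eef_pos: [0.505, -0.2257, 0.326]
orientation: [0.723, 0.691, -0.0, -0.0]
wrist_force: [1.5, -0.8, -11.2]
grip_width: 0.0258
clock: 17.23
eef_pos: [0.505, -0.2256, 0.3261]
orientation: [0.723, 0.691, -0.0, -0.0]
wrist_force: [1.6, -1.2, -13.0]
grip_width: 0.0256
```

```bash
python3 -m handwheel '[{"tx":0,"ty":0,"tz":0,"ax":0,"ay":0,"az":0},{"tx":0,"ty":0,"tz":0,"ax":0,"ay":0,"az":0}]'
python3 -m handwheel '[{"tx":0,"ty":0,"tz":0.1,"ax":0,"ay":0,"az":0},{"tx":0,"ty":0,"tz":0.2,"ax":0,"ay":0,"az":0}]'
python3 -m handwheel '[{"tx":0,"ty":0,"tz":0.1,"ax":0,"ay":0,"az":0},{"tx":0,"ty":0,"tz":0.1,"ax":0,"ay":0,"az":0}]'
python3 -m handwheel '[{"tx":0,"ty":0,"tz":0.1,"ax":0,"ay":0,"az":0},{"tx":0,"ty":0,"tz":0.2,"ax":0,"ay":0,"az":0}]'
```

```text
clock: 17.4
eef_pos: [0.505, -0.2256, 0.3261]
orientation: [0.723, 0.691, -0.0, -0.0]
wrist_force: [2.0, -1.3, -12.8]
grip_width: 0.0258
clock: 17.57
eef_pos: [0.505, -0.2256, 0.3261]
orientation: [0.723, 0.691, -0.0, -0.0]
wrist_force: [1.6, -1.8, -12.6]
grip_width: 0.026
clock: 17.73
eef_pos: [0.505, -0.2256, 0.3261]
orientation: [0.723, 0.691, -0.0, -0.0]
wrist_force: [0.7, -0.8, -13.5]
grip_width: 0.0258
clock: 17.9
eef_pos: [0.505, -0.2256, 0.326]
orientation: [0.723, 0.691, 0.0, -0.0]
wrist_force: [1.7, -1.0, -11.7]
grip_width: 0.0257
```

```bash
python3 -m handwheel '[{"tx":0,"ty":0,"tz":-0.4,"ax":0,"ay":0,"az":0},{"tx":0,"ty":0,"tz":-0.4,"ax":0,"ay":0,"az":0}]'
python3 -m handwheel '[{"tx":0,"ty":0,"tz":0,"ax":0,"ay":0,"az":0},{"tx":0,"ty":0,"tz":0,"ax":0,"ay":0,"az":0}]'
python3 -m handwheel '[{"tx":0,"ty":0,"tz":0.1,"ax":0,"ay":0,"az":0},{"tx":0,"ty":0,"tz":0.2,"ax":0,"ay":0,"az":0}]'
python3 -m handwheel '[{"tx":0,"ty":0,"tz":0.1,"ax":0,"ay":0,"az":0},{"tx":0,"ty":0,"tz":0.2,"ax":0,"ay":0,"az":0}]'
```

```text
clock: 18.07
eef_pos: [0.505, -0.2256, 0.3261]
orientation: [0.723, 0.691, -0.0, -0.0]
wrist_force: [2.3, -0.9, -15.3]
grip_width: 0.0256
clock: 18.23
eef_pos: [0.505, -0.2256, 0.3262]
orientation: [0.723, 0.691, -0.0, -0.0]
wrist_force: [0.9, -0.8, -15.5]
grip_width: 0.0256
clock: 18.4
eef_pos: [0.505, -0.2257, 0.3261]
orientation: [0.723, 0.691, -0.0, -0.0]
wrist_force: [2.0, -0.7, -13.9]
grip_width: 0.0257
clock: 18.57
eef_pos: [0.505, -0.2257, 0.3261]
orientation: [0.723, 0.691, -0.0, -0.0]
wrist_force: [1.2, 0.6, -13.3]
grip_width: 0.026
```

The hold was clean at 8–10.5 N net. Now I lower until it rests on the pin.

```bash
python3 -m handwheel '[{"tx":0,"ty":0,"tz":1,"ax":0,"ay":0,"az":0},{"tx":0,"ty":0,"tz":3,"ax":0,"ay":0,"az":0},{"tx":0,"ty":0,"tz":5,"ax":0,"ay":0,"az":0},{"tx":0,"ty":0,"tz":7,"ax":0,"ay":0,"az":0},{"tx":0,"ty":0,"tz":8,"ax":0,"ay":0,"az":0},{"tx":0,"ty":0,"tz":8.6,"ax":0,"ay":0,"az":0},{"tx":0,"ty":0,"tz":8.6,"ax":0,"ay":0,"az":0},{"tx":0,"ty":0,"tz":8.6,"ax":0,"ay":0,"az":0}]'
python3 -m handwheel '[{"tx":0,"ty":0,"tz":0.4,"ax":0,"ay":0,"az":0},{"tx":0,"ty":0,"tz":0.4,"ax":0,"ay":0,"az":0},{"tx":0,"ty":0,"tz":0.4,"ax":0,"ay":0,"az":0}]'
```

```text
clock: 19.23
eef_pos: [0.5051, -0.2258, 0.3175]
orientation: [0.723, 0.691, -0.0, 0.0]
wrist_force: [-0.0, -0.3, -5.5]
grip_width: 0.0258
clock: 19.48
eef_pos: [0.5051, -0.2257, 0.3174]
orientation: [0.723, 0.691, 0.0, 0.0]
wrist_force: [-1.3, 0.5, -2.5]
grip_width: 0.026
```

```bash
python3 -m handwheel '[{"tx":0,"ty":0,"tz":0,"ax":0,"ay":0,"az":0},{"tx":0,"ty":0,"tz":0,"ax":0,"ay":0,"az":0},{"tx":0,"ty":0,"tz":0,"ax":0,"ay":0,"az":0},{"tx":0,"ty":0,"tz":0,"ax":0,"ay":0,"az":0},{"tx":0,"ty":0,"tz":0,"ax":0,"ay":0,"az":0},{"tx":0,"ty":0,"tz":0,"ax":0,"ay":0,"az":0},{"tx":0,"ty":0,"tz":0,"ax":0,"ay":0,"az":0},{"tx":0,"ty":0,"tz":0,"ax":0,"ay":0,"az":0},{"tx":0,"ty":0,"tz":0,"ax":0,"ay":0,"az":0},{"tx":0,"ty":0,"tz":0,"ax":0,"ay":0,"az":0}]' 0.3
python3 -m handwheel '[{"tx":0,"ty":0,"tz":-10,"ax":0,"ay":0,"az":0},{"tx":0,"ty":0,"tz":-25,"ax":0,"ay":0,"az":0},{"tx":0,"ty":0,"tz":-45,"ax":0,"ay":0,"az":0},{"tx":0,"ty":0,"tz":-70,"ax":0,"ay":0,"az":0},{"tx":0,"ty":0,"tz":-95,"ax":0,"ay":0,"az":0},{"tx":0,"ty":0,"tz":-120,"ax":0,"ay":0,"az":0},{"tx":0,"ty":0,"tz":-130,"ax":0,"ay":0,"az":0},{"tx":0,"ty":0,"tz":-130,"ax":0,"ay":0,"az":0},{"tx":0,"ty":0,"tz":-130,"ax":0,"ay":0,"az":0}]'
python3 - <<'E'
from h import *
from rig import r
im=[]
s=r.sense();c=np.array([505.1,-225.7]); a=np.radians(-2.6); R=np.array([[np.cos(a),-np.sin(a)],[np.sin(a),np.cos(a)]])
for n in("scene","wrist"):
    d=r.get_image(n);im.append(d["img"]);p,ok=cloud(d);q=p.reshape(-1,3)*1000
    l=np.c_[(q[:,:2]-c)@R,q[:,2]]
    for z0 in(65,90,120,140,160,180,200,230,250,272):
        m=(abs(l[:,0])<45)&(abs(l[:,1])<24)&(abs(l[:,2]-z0)<6)
        if m.sum()>5: print(n,z0,m.sum(),"x",np.percentile(l[m,0],[2,98]).round(1),"y",np.percentile(l[m,1],[2,98]).round(1))
cv2.imwrite("pics/c4.png",np.hstack([cv2.resize(im[0][110:270,150:310],(400,400),interpolation=2),cv2.resize(im[1][60:360,180:480],(400,400))])[...,::-1])
E
```

```text
clock: 20.32
eef_pos: [0.5051, -0.2257, 0.317]
orientation: [0.723, 0.691, -0.0, -0.0]
wrist_force: [0.7, -0.3, -1.2]
grip_width: 0.0602
clock: 21.07
eef_pos: [0.5051, -0.2257, 0.4469]
orientation: [0.723, 0.691, 0.0, 0.0]
wrist_force: [0.3, 0.2, -0.1]
grip_width: 0.0602
scene 65 36 x [ 4.2 15.2] y [-14.3  12.5]
scene 90 26 x [ 7.4 17.8] y [-16.1   9.5]
scene 120 91 x [-10.3  23.3] y [-15.8  13.4]
scene 180 28 x [ 2.3 20.4] y [-8.3  5.5]
scene 200 40 x [ 2.3 20.6] y [-17.2  20.7]
scene 230 69 x [10.8 19.4] y [-10.8   9.1]
scene 250 61 x [10.2 13.5] y [-11.2   9.4]
scene 272 166 x [-12.2  13.2] y [-11.2   9.3]
wrist 120 78 x [-30.3  21. ] y [ 7.2 13.7]
wrist 140 29 x [-32.3 -19. ] y [5.7 7.6]
wrist 160 29 x [-32.7 -19.3] y [7.3 7.7]
wrist 180 85 x [-32.1  16.4] y [4.5 9.5]
wrist 200 66 x [-32.2  18. ] y [7.1 7.7]
wrist 230 206 x [-32.4  18.6] y [-6.4 11.6]
wrist 250 102 x [-13.5  10.9] y [10.4 11.6]
wrist 272 1171 x [-14.   11.1] y [-9.3 11.5]
```

View pics/c4.png

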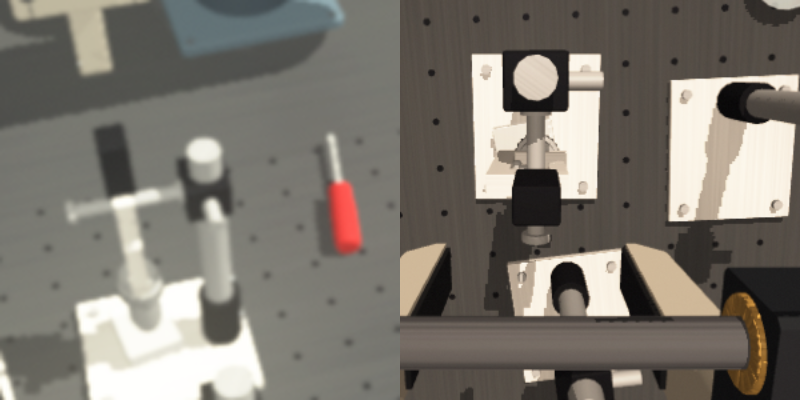

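The scene crop shows the hanger upright on the pin (pin at (120,200), grip at (113,160)). In the wrist crop the grip is at (535,195) with the open fingers clear. I'll wait briefly, check that it is still, and hand in.

```bash
python3 -m handwheel '[{"tx":0,"ty":0,"tz":0,"ax":0,"ay":0,"az":0},{"tx":0,"ty":0,"tz":0,"ax":0,"ay":0,"az":0},{"tx":0,"ty":0,"tz":0,"ax":0,"ay":0,"az":0},{"tx":0,"ty":0,"tz":0,"ax":0,"ay":0,"az":0},{"tx":0,"ty":0,"tz":0,"ax":0,"ay":0,"az":0},{"tx":0,"ty":0,"tz":0,"ax":0,"ay":0,"az":0},{"tx":0,"ty":0,"tz":0,"ax":0,"ay":0,"az":0},{"tx":0,"ty":0,"tz":0,"ax":0,"ay":0,"az":0}]'
python3 - <<'E'
from h import *
from rig import r
a=[r.get_image("scene")["img"].astype(int) for _ in range(1)]
c=np.array([505.1,-225.7]);al=np.radians(-2.6); R=np.array([[np.cos(al),-np.sin(al)],[np.sin(al),np.cos(al)]])
p,_=cloud(r.get_image("wrist"));q=p.reshape(-1,3)*1000;l=np.c_[(q[:,:2]-c)@R,q[:,2]]
for z0 in(140,200,272):
    m=(abs(l[:,0])<45)&(abs(l[:,1])<24)&(abs(l[:,2]-z0)<6);print(z0,np.percentile(l[m,0],[2,98]).round(1),np.percentile(l[m,1],[2,98]).round(1))
m=(abs(l[:,0])<12)&(abs(l[:,1])<12)&(l[:,2]>255);print("top z",np.percentile(l[m,2],95))
print(r.sign_off())
E
```

```text
clock: 21.83
eef_pos: [0.5051, -0.2257, 0.447]
orientation: [0.723, 0.691, 0.0, 0.0]
wrist_force: [0.2, 0.3, -1.5]
grip_width: 0.0605
140 [-32.3 -19.6] [7.4 7.7]
200 [-32.5  18.1] [ 7.2 18.5]
272 [-14.  11.] [-9.4 11.4]
top z 276.6298558819783
the job is handed in; nothing more can be done
None
```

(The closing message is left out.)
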